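Prop the soak cabinet's door open on its peg stay

TASK

The master rings in the soak cabinet must come to room temperature, so prop its self-closing door open on the stay: lift the stay's bar by the red knob, swing the door out with it, and drop the second hole from the knob over the brass peg. Feel for the peg lightly rather than leaning on it, press the bar down fully home so that it lies level with the peg standing through that hole, and let go. Leave the things lying on and around the cabinet alone.

Things in the scene. Friction and masses are not known exactly. Their poses are not given: they have to be found in the camera images.
- cabinet: Benchtop soak cabinet, aluminium frame, clear panels, white roof, 280 deep (x) x 320 wide (y) x 200 mm high, fixed to the table. Origin: centre of its underside; x points to its back, y to its left seen from the front, z up. The door hangs on its front (-x) face, hinged at the left: vertical hinge axis at x -148, y +150 mm.
- keep: Steel keep plate, 30 x 84 x 4 mm, on the roof's front edge, axes as the cabinet's. Origin: centre of its underside, at x -118, y +10, z 200 mm of the cabinet. In a slot along y the brass peg is clamped, at x 0, y anywhere from -18 to +18 mm (not measured). Peg: 8 mm thick, bevelled tip (1.5 mm) 20.5 mm above the plate's underside, 18 mm nut below 7 mm. It bends: load it far below 40 N.
- door (a joint): Door angle (rad): 0 shut, grows as the free edge swings out. The door is 300 mm wide, its top rail 188 mm above the table. A spring closes it (0.35 N m per rad); friction 0.11 N m holds it where left below about 0.3 rad, from wider it swings back. The hole over the peg sets the angle: second hole from the knob 0.84, third about 0.63, first (nearest the knob) about 1.06.
- swivel (a joint): Turn of the stay about a vertical pivot on the door's top rail, 200 mm from the hinge axis (rad). The bar points from the pivot along the cabinet's +x when swivel - door = 0; that difference is the bar's yaw in the cabinet's frame (positive: towards +y, the hinge side). Nearly free. Starts with the bar lying over the roof beside the peg.
- stay (a joint): Tilt of the bar about the level pin at its pivot (rad): 0 level and fully down (a stop), grows as the knob is raised, up to 0.5. The pin is stiff (0.32 N m): the bar stays at any tilt and must be pressed down. Level, its underside is 8 mm above the roof. Resting on the peg's tip it tilts 0.07. Beside the peg it also goes down, but nothing then holds the door.
- knob (a point): Red upright knob on the bar's end, 18 mm thick, 34 mm high above the 5 mm bar. This point is on its axis, 20 mm above the bar's top (33 mm above the roof when level), 248 mm from the pivot along the bar; x runs along the bar away from the pivot. The knob may turn between the fingers; pinch it across the bar and it can also tilt.
- hole4 (a point): Centre of the second hole from the knob, at the underside of the bar. The bar is dark steel, 22 mm wide, 5 mm thick; five holes of 9.5 mm lie at 90, 120, 150, 180 and 210 mm from the pivot; this one is at 180 mm, 68 mm short of the knob's axis. x runs along the bar away from the pivot.
- flange_ring: Bystander: steel flange ring, 74 mm wide, 12 mm high, lying on the roof's back left corner. Origin: centre of its underside.
- wrench: Bystander: steel wrench, 190 mm long, on the table right of the cabinet.
- clamp: Bystander: black strap clamp, 90 mm long, 62 mm high, on the table right of the cabinet.
- caliper: Bystander: caliper, 200 mm long, lying on the table left of the cabinet.

How it is judged:
By the outcome, as a careful person would: the job done as asked, in the order asked, and still so for the second after the job is handed in, with the robot touching nothing.
It also fails if it takes over 64 s, if anything falls off the work surface, if the arm or the gripper's body presses on something with over 40 N, if the wrist force passes 120 N, or if a joint passes its speed limit or range.

ROBOT

A 6-joint arm with a two-finger parallel gripper is mounted at the origin on the work surface. World frame = base frame: x ahead of the robot, y to its left, z up, the work surface at z = 0. Lengths are in m, angles in rad, forces in N, time in s.
With the tool pointing down it reaches from about 0.35 to 0.775 m from the base axis. Payload 5.5 kg.
Tool frame: the origin (TCP) lies on the centre line of the jaws, within the pads' length; the fingertips stand 11 mm ahead of it and the grasp point (between the pads) lies 8 mm behind it; z points along the fingers, y is the line along which they close (so a half turn about z gives the same grasp; the last joint's range is limited). The gripper opens to 85 mm and grips with 20 to 120 N. Pads are 22 mm wide; open, the fingers measure 114 mm over their backs; the gripper's body (76 mm by 85 mm) begins 54 mm behind the grasp point. The pads swing forward as they close: fully open they stand 13 mm farther back than shut.
Start: joints at [1.049, 0.313, 0.046, 1.304, 0, 1.431], TCP at [0.214, 0.534, 0.242] pointing down, gripper open.
Joint ranges: [-2.76, 2.76], [-0.86, 1.69], [-1.03, 1.26], [-2.2, 2.34], [-1.47, 1.5], [-3.14, 3.14]. Speed limits (rad/s): [2.57, 2.57, 3.14, 3.14, 3.14, 3.14].

INTERFACE

Orientations are given as a unit quaternion [w, x, y, z].
In Python, from workcell import get_state, eyes, env gives the robot as it stands.
- The arm moves only by the shell command python3 -m inch 'ROWS' [OPENING] [FORCE]. ROWS is JSON, one flat list of numbers, 4 for each row, row after row: the shift along the tool's x, y, z in cm, then the turn about the tool's z in rad. A call has exactly 5 rows; each row shifts and turns the commanded pose from where the row before left it, along the tool's axes as they then stand; what a row does not reach is not made up. A row lasts 1/12 s, in which the tool goes at most 41.7 mm and 7.16 degrees, less where a joint would pass 70% of its speed; a pose out of reach is approached as far as the arm can. A call is refused whole if a number of a shift passes 4.17 or a number of a turn 0.125, either way. A call with a gripper value outside its range is refused whole. OPENING is the opening, from -1 (shut) to 1 (fully open), set as the call begins (- or left out, the last holds). The fingers move at their own pace and stop on an object; FORCE is the grip in N (left out, the last holds). Time passes only in rows, so rows that do not move let the fingers close, or fill a call up. It gives the time, the measured TCP pose, the force, the opening and the grip force at its end, in the units of the state.
- get_state(): the state, without advancing time (a new reading comes with each control period).
- eyes.read_camera(name): name is "scene" or "top"; returns the picture (384x512x3 uint8, red, green, blue); there is no depth.
- eyes.camera_info(name): a dict with "fovy" (degrees; the focal length in pixels is half the picture's height over the tangent of half this angle, whatever the lens; pixels are square), "cx", "cy" (the principal point, pixels), "xyz" and "orientation" of the camera in the world. Camera axes: x right, y down, z forward; pixel columns grow to the right and rows downward; lengths in m; the calibration is good to about 2 mm. A picture is of the moment at which its call begins. camera_info takes no time and is no camera call.
- env.hand_in(): hands the job in; it is judged then, once.
The state is a dict: "clock": time; "joint_pos": joint angles; "qvel": joint speeds; "tau": joint torques, N m; "tcp_pos": TCP position; "orientation": TCP orientation; "wrist_force": force on the tool from outside, world axes, zero at the start; "ft_torque": the same for the moment, N m; "finger_gap": finger opening in m; "grip_force": force on a finger pad.
Only numpy, scipy, OpenCV 4.12 (cv2) and the standard library are available. Lean on these libraries where they do the work, as an engineer would, in place of code of your own. Each camera call takes 0.05 s, during which the arm holds its last target. There are 200 camera calls.

## Working session

There is one attempt and no reset: what is moved stays moved. The work goes in short steps, Python scripts to look and compute and a shell command to move; the robot and the scene stay as the last step left them, time stands still between calls to the robot, and variables do not carry over. Pictures are saved under pics/ and viewed, at most 13 in all, crops included, and the job is handed in when it is done.

```bash
mkdir -p pics; python3 - <<'E'
from workcell import get_state, eyes, env
import cv2,numpy as np
for n in("scene","top"):
    im=eyes.read_camera(n); cv2.imwrite(f"pics/{n}0.png",im[:,:,::-1]); print(n,eyes.camera_info(n))
a=[cv2.imread(f"pics/{n}0.png") for n in("scene","top")]
for n,i in zip(("scene","top"),a): cv2.imwrite(f"pics/{n}0b.png",cv2.resize(i,(800,600),interpolation=cv2.INTER_CUBIC))
print(get_state())
E
ls
```

```text
scene {'fovy': 50.17686252610494, 'cx': 262.5775406998491, 'cy': 188.24346737220884, 'xyz': array([1.43582651, 0.72266119, 0.98692159]), 'orientation': array([-0.20666891,  0.3970054 ,  0.79377291, -0.41182429])}
top {'fovy': 44.167069631621054, 'cx': 257.2178102371051, 'cy': 190.45134580583965, 'xyz': array([ 0.35841948, -0.00593286,  1.58151795]), 'orientation': array([-0.04189739,  0.71564435, -0.69634201,  0.0347214 ])}
{'clock': 0.1, 'joint_pos': array([1.04941362e+00, 3.13959015e-01, 4.50886459e-02, 1.30359563e+00,
       1.44182065e-06, 1.43123690e+00]), 'qvel': array([-7.55763768e-04, -6.68940240e-04,  1.09731389e-03,  5.80190885e-04,
        1.05914531e-03, -2.95798860e-05]), 'tau': array([ 2.65743351e-03, -4.81725526e+01,  2.99245262e+01,  1.27511012e-02,
       -1.58492185e-04,  2.66542935e-05]), 'tcp_pos': array([0.21401965, 0.53321508, 0.24147723]), 'orientation': array([-2.71576120e-04,  1.89753990e-01,  9.81831313e-01, -7.89427064e-04]), 'wrist_force': array([ 0.17315424, -0.44140102,  0.99072133]), 'ft_torque': array([ 0.03020335, -0.03539025,  0.01504885]), 'grip_force': 0.0, 'finger_gap': 0.08557215199788651}
pics
```

View pics/scene0b.png

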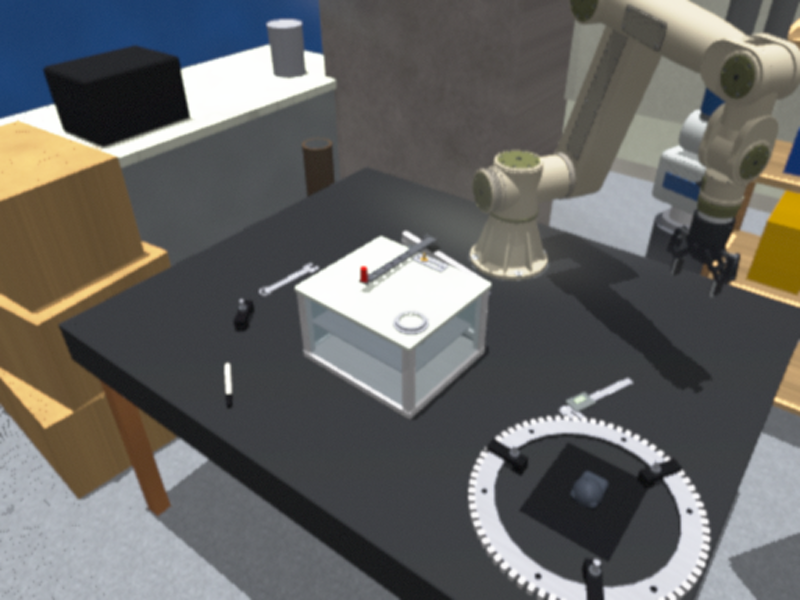

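View pics/top0b.png

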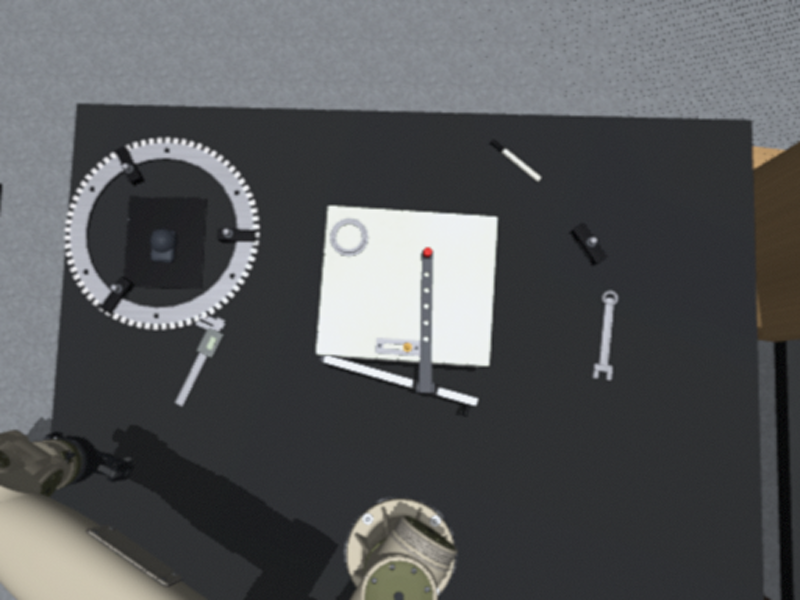

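Scene: white roof with the red knob (top ≈428,253 in the 800-wide view), brass peg ≈(407,347) on the keep plate, bar lying to the right of the peg, pivot ≈(426,385), door slightly ajar; ring at (349,237).

```bash
cat > h.py <<'E'
import numpy as np,cv2
from scipy.spatial.transform import Rotation as R
from workcell import get_state, eyes, env
def ray(n,u,v):
    i=eyes.camera_info(n); f=192/np.tan(np.radians(i["fovy"]/2)); q=i["orientation"]
    d=R.from_quat(np.r_[q[1:],q[0]]).apply([(u-i["cx"])/f,(v-i["cy"])/f,1]); return i["xyz"],d
def onz(n,p,z):
    o,d=ray(n,*p); return o+d*(z-o[2])/d[2]
def cross(p,q):  # scene px, top px
    a,d=ray("scene",*p); b,e=ray("top",*q)
    s=np.linalg.lstsq(np.c_[d,-e],b-a,rcond=None)[0]; x,y=a+s[0]*d,b+s[1]*e
    return (x+y)/2,np.linalg.norm(x-y)
def blobs(m,amin=3):
    n,_,st,c=cv2.connectedComponentsWithStats(m.astype(np.uint8))
    return [(st[i,4],c[i].round(2),st[i,:4]) for i in range(1,n) if st[i,4]>=amin]
def masks(im):
    h=cv2.cvtColor(im,cv2.COLOR_RGB2HSV).astype(int); H,S,V=h[...,0],h[...,1],h[...,2]
    return ((H<6)|(H>174))&(S>150)&(V>90), (H>=9)&(H<28)&(S>90)&(V>110)
E
python3 - <<'E'
from h import *
P={}
for n in("scene","top"):
    im=cv2.imread(f"pics/{n}0.png")[:,:,::-1].copy(); r,b=masks(im)
    roi=np.zeros(r.shape,bool); roi[(slice(120,250),slice(180,330)) if n=="scene" else (slice(125,265),slice(195,325))]=1
    for k,m in(("red",r),("brass",b)):
        B=sorted(blobs(m&roi),key=lambda t:-t[0])[:2]; print(n,k,B); P[n,k]=B[0][1] if B else None
im=cv2.imread("pics/top0.png"); g=im.min(2)>190
g[:, :195]=0; g[:125]=0; g[:,325:]=0; g[262:]=0
g=cv2.morphologyEx(g.astype(np.uint8),cv2.MORPH_OPEN,np.ones((9,9)))
c=max(cv2.findContours(g,0,1)[0],key=cv2.contourArea); h=cv2.convexHull(c)
rc=cv2.boxPoints(cv2.minAreaRect(h)); ap=cv2.approxPolyDP(h,6,True)[:,0]
print(rc); print(ap); print([onz("top",p,.2).round(4) for p in rc],[onz("top",p,.2).round(4) for p in ap])
for k in("red","brass"):
    print(k,[onz(n,P[n,k],.24 if k=="red" else .22).round(4) for n in("scene","top")],cross(P["scene",k],P["top",k]))
h=lambda a,b,c,d,n,s:cv2.imwrite(n,cv2.resize(cv2.imread(s)[a:b,c:d],None,fx=5,fy=5,interpolation=cv2.INTER_CUBIC))
h(155,262,200,325,"pics/topc.png","pics/top0.png")
E
```

```text
scene red [(np.int32(30), array([232.3 , 175.33]), array([231, 171,   4,   9], dtype=int32))]
scene brass [(np.int32(7), array([271.  , 165.29]), array([270, 164,   3,   3], dtype=int32))]
top red [(np.int32(20), array([273.05, 161.25]), array([271, 159,   5,   5], dtype=int32))]
top brass [(np.int32(21), array([260.19, 221.86]), array([258, 220,   5,   5], dtype=int32))]
[[202.3894  226.1593 ]
 [208.70355 131.44693]
 [318.61505 138.77435]
 [312.3009  233.48672]]
[[230 134]
 [317 139]
 [312 232]
 [203 225]
 [208 161]]
[array([0.3996, 0.1671, 0.2   ]), array([0.6815, 0.1596, 0.2   ]), array([ 0.6677, -0.1677,  0.2   ]), array([ 0.3872, -0.1533,  0.2   ])] [array([0.6754, 0.0959, 0.2   ]), array([ 0.6669, -0.1629,  0.2   ]), array([ 0.3914, -0.1523,  0.2   ]), array([0.403 , 0.1655, 0.2   ]), array([0.5923, 0.1583, 0.2   ])]
red [array([ 0.5862, -0.0378,  0.24  ]), array([ 0.5897, -0.0333,  0.24  ])] (array([ 0.58958543, -0.03382326,  0.24329814]), np.float64(0.001376505324626772))
brass [array([0.432 , 0.0093, 0.22  ]), array([ 0.4159, -0.0011,  0.22  ])] (array([ 0.41655936, -0.00130825,  0.20831492]), np.float64(0.0006293338480084051))
```

View pics/topc.png

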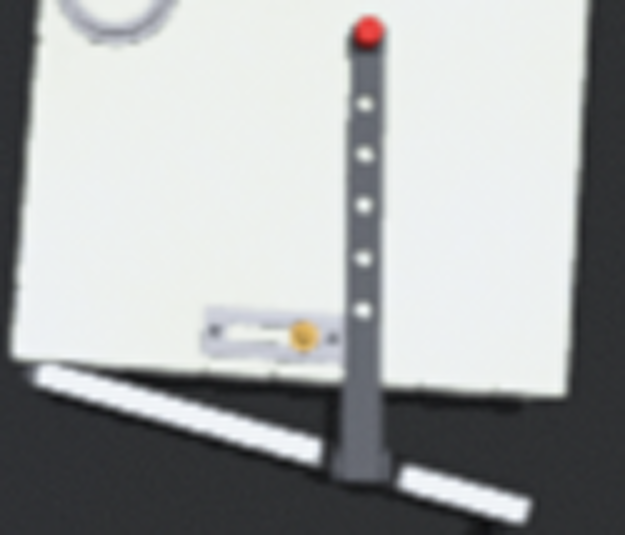

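```bash
cat >> h.py <<'E'
def edge(gray,lines,lo,hi,t,axis,bright_first):
    out=[]
    for k in lines:
        s=(gray[k,lo:hi] if axis==0 else gray[lo:hi,k]).astype(float)
        b=s>t; 
        for i in range(len(s)-1):
            if b[i]==bright_first and b[i+1]!=bright_first:
                x=lo+i+(t-s[i])/(s[i+1]-s[i]); out.append((x,k) if axis==0 else (k,x)); break
    return np.array(out)
E
python3 - <<'E'
from h import *
g=cv2.imread("pics/top0.png").min(2)
E={"left":edge(g,range(140,222),190,225,130,0,False),"right":edge(g,range(145,228),290,330,130,0,True),
"back":edge(g,range(215,312),122,150,130,1,False),"front":edge(g,range(206,262),205,240,110,1,True)}
L={}
for k,p in E.items():
    w=np.array([onz("top",q,.2)[:2] for q in p]).astype(np.float32)
    vx,vy,x,y=cv2.fitLine(w,cv2.DIST_HUBER,0,.001,.001).ravel(); d=np.array([vx,vy])
    L[k]=(np.array([x,y]),d); print(k,len(p),(x,y),"yaw",np.arctan(-vx/vy if abs(vy)>abs(vx) else vy/vx))
yaw=np.mean([np.arctan(-d[0]/d[1] if abs(d[1])>abs(d[0]) else d[1]/d[0]) for _,d in L.values()])
X=np.array([np.cos(yaw),np.sin(yaw)]);Y=np.array([-X[1],X[0]])
m=lambda k,a:L[k][0]@a
print("yaw",yaw,"depth",m("back",X)-m("front",X),"width",m("left",Y)-m("right",Y))
C=X*(m("back",X)+m("front",X))/2+Y*(m("left",Y)+m("right",Y))/2; print("C",C)
toC=lambda p:np.array([(p[:2]-C)@X,(p[:2]-C)@Y])*1e3
peg=onz("top",(260.19,221.86),.2195); print("peg C",toC(peg), "true x -118")
hp=[]
for cx,cy in[(362,310),(362,258),(363,204),(364,153),(364,103)]:
    u,v=200+cx/5-.4,155+cy/5-.4; u0,v0=int(round(u)),int(round(v)); w=g[v0-2:v0+3,u0-2:u0+3].astype(float); w=np.clip(w-130,0,None)
    yy,xx=np.mgrid[-2:3,-2:3]; hp.append((u0+(w*xx).sum()/w.sum(),v0+(w*yy).sum()/w.sum()))
H=np.array([onz("top",p,.2105)[:2] for p in hp]); s=np.array([90,120,150,180,210])/1e3
A=np.polyfit(s,H,1); print("bar dir",A[0],np.linalg.norm(A[0]),"pivot",A[1],toC(A[1]),"knob",A[1]+.248*A[0],toC(A[1]+.248*A[0]))
print("baryaw W",np.arctan2(A[0][1],A[0][0])); pc=toC(A[1])-[-148,150]; print("door",np.arctan2(-pc[0],-pc[1]),np.hypot(*pc))
print("knob red top z.247",onz("top",(273.05,161.25),.247))
E
```

```text
left 82 (np.float32(0.5199051), np.float32(0.16481744)) yaw -0.042128924
right 83 (np.float32(0.52671593), np.float32(-0.16083972)) yaw -0.04098144
back 97 (np.float32(0.67677987), np.float32(-0.0022465135)) yaw -0.04075678
front 56 (np.float32(0.39288655), np.float32(0.061823685)) yaw -0.033337906
yaw -0.03930126 depth 0.2861915 width 0.3251381
C [0.533724   0.00157938]
peg C [-117.62006271   -7.29568515] true x -118
bar dir [1.00687901 0.01421363] 1.0069793315972064 pivot [ 0.34212457 -0.03643491] [-189.95786783  -45.51310141] knob [ 0.59183056 -0.03290993] [ 59.41680944 -32.17960992]
baryaw W 0.01411558103471287
door 0.21139749947043318 199.9645856073259
knob red top z.247 [ 0.58851892 -0.03320235  0.247     ]
```

```bash
python3 -m inch '[0,0,-1.2,-0.08, 0,0,-1.2,-0.08, 0,0,-1.2,-0.08, 0,0,-1.2,-0.08, 0,0,-1.2,-0.08]' 1 60; python3 -m inch '[-1.87,-2.83,0,0, -1.87,-2.83,0,0, -1.87,-2.83,0,0, -1.87,-2.83,0,0, -1.87,-2.83,0,0]'; python3 -m inch '[-1.87,-2.83,0,0, -1.87,-2.83,0,0, -1.87,-2.83,0,0, -1.87,-2.83,0,0, -1.87,-2.83,0,0]'; python3 -m inch '[-1.87,-2.83,0,0, -1.87,-2.83,0,0, -1.87,-2.83,0,0, -1.87,-2.83,0,0, 0,0,0,0]'
python3 - <<'E'
from h import *
s=get_state();q=s["orientation"];M=R.from_quat(np.r_[q[1:],q[0]]).as_matrix()
print(s["tcp_pos"],M.round(3),(M.T@(np.array([.5895,-.033,.229])-s["tcp_pos"])*100).round(2),s["joint_pos"])
E
```

```text
clock: 0.52
tcp_pos: [0.2141, 0.5333, 0.3023]
orientation: [-0.0, -0.011, 1.0, -0.001]
wrist_force: [0.2, 0.2, 0.1]
finger_gap: 0.0852
grip_force: 0.0
clock: 0.93
tcp_pos: [0.3106, 0.3924, 0.3019]
orientation: [-0.0, -0.009, 1.0, -0.0]
wrist_force: [0.4, 0.1, 1.0]
finger_gap: 0.0855
grip_force: 0.0
clock: 1.35
tcp_pos: [0.4068, 0.2525, 0.302]
orientation: [-0.0, -0.009, 1.0, -0.0]
wrist_force: [0.6, 0.8, 0.1]
finger_gap: 0.0852
grip_force: 0.0
clock: 1.77
tcp_pos: [0.4861, 0.138, 0.3014]
orientation: [0.0, -0.006, 1.0, -0.001]
wrist_force: [1.1, 0.5, -0.4]
finger_gap: 0.0854
grip_force: 0.0
[0.48611755 0.13797526 0.30137632] [[-1.    -0.012  0.   ]
 [-0.012  1.    -0.002]
 [-0.    -0.002 -1.   ]] [-10.12 -17.21   7.27] [ 1.18629312e-01  1.66390334e-01 -1.14377393e-03  1.40299043e+00
 -1.82255217e-03  1.06188983e-01]
```

```bash
python3 -m inch '[-2.02,-3.44,0,0, -2.02,-3.44,0,0, -2.02,-3.44,0,0, -2.02,-3.44,0,0, -2.04,-3.45,0,0]'; python3 -m inch '[0,0,0.8,0, 0,0,0.8,0, 0,0,0.8,0, 0,0,0,0, 0,0,0,0]'
python3 - <<'E'
from h import *
s=get_state();q=s["orientation"];M=R.from_quat(np.r_[q[1:],q[0]]).as_matrix()
print(s["tcp_pos"],(M.T@(np.array([.5895,-.033,.229])-s["tcp_pos"])*100).round(2))
a=eyes.read_camera("scene")[130:220,190:310];b=eyes.read_camera("top")[130:265,200:320]
z=lambda i,f:cv2.resize(i[:,:,::-1],None,fx=f,fy=f,interpolation=cv2.INTER_CUBIC)
A,B=z(a,3.3),z(b,3.3); c=np.zeros((max(len(A),len(B)),A.shape[1]+B.shape[1],3),np.uint8); c[:len(A),:A.shape[1]]=A;c[:len(B),A.shape[1]:]=B
cv2.imwrite("pics/pre.png",c)
E
```

```text
clock: 2.18
tcp_pos: [0.5879, -0.0292, 0.302]
orientation: [-0.0, -0.009, 1.0, 0.0]
wrist_force: [0.1, 0.9, -1.3]
finger_gap: 0.0855
grip_force: 0.0
clock: 2.6
tcp_pos: [0.5864, -0.0265, 0.2778]
orientation: [-0.001, -0.01, 1.0, 0.0]
wrist_force: [-0.0, -0.4, 0.0]
finger_gap: 0.0851
grip_force: 0.0
[ 0.58638986 -0.02645513  0.27775636] [-0.31 -0.66  4.87]
```

View pics/pre.png

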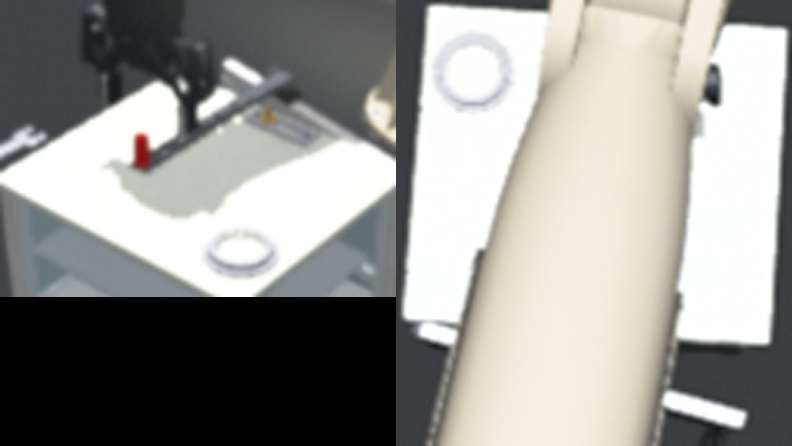

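The scene view shows the open fingers above the knob (≈142,150 in crop); the top view is occluded by the arm. Descending.

```bash
python3 -m inch '[-0.3,-0.65,1.0,0, 0,0,1.0,0, 0,0,1.0,0, 0,0,1.0,0, 0,0,0.85,0]'; python3 -m inch '[0,0,0,0, 0,0,0,0, 0,0,0,0, 0,0,0,0, 0,0,0,0]' - 30
```

```text
clock: 3.12
tcp_pos: [0.5901, -0.0343, 0.2279]
orientation: [-0.001, -0.009, 1.0, 0.0]
wrist_force: [-0.2, -0.3, -0.7]
finger_gap: 0.0857
grip_force: 0.0
clock: 3.53
tcp_pos: [0.591, -0.0345, 0.2305]
orientation: [0.001, -0.009, 1.0, -0.0]
wrist_force: [-0.3, 0.2, -0.0]
finger_gap: 0.0853
grip_force: 0.0
```

```bash
python3 -m inch '[0,0,0,0, 0,0,0,0, 0,0,0,0, 0,0,0,0, 0,0,0,0]' -1 50; python3 -m inch '[0,0,0,0, 0,0,0,0, 0,0,0,0, 0,0,0,0, 0,0,0,0]'
```

```text
clock: 3.95
tcp_pos: [0.5907, -0.0344, 0.2298]
orientation: [0.0, -0.009, 1.0, 0.0]
wrist_force: [-1.1, 0.1, -0.7]
finger_gap: 0.0258
grip_force: 0.0
clock: 4.37
tcp_pos: [0.5907, -0.0344, 0.2298]
orientation: [0.0, -0.009, 1.0, 0.0]
wrist_force: [-0.7, 0.3, 0.9]
finger_gap: 0.0198
grip_force: 49.0
```

```bash
python3 -m inch '[0.02,0,-1.0,0, 0.08,0,-1.0,0, 0.14,0,-1.0,0, 0.2,0,-1.0,0, 0,0,0,0]'; python3 - <<'E'
from h import *
s=get_state(); a=eyes.read_camera("scene"); cv2.imwrite("pics/sl.png",cv2.resize(a[110:230,180:340,::-1],None,fx=5,fy=5,interpolation=cv2.INTER_CUBIC))
print(s["tcp_pos"],s["wrist_force"],s["finger_gap"])
# target in world (cabinet yaw -.041)
yaw=-.041; X=np.array([np.cos(yaw),np.sin(yaw)]);Y=np.array([-X[1],X[0]]); C=np.array([.533724,.00157938])
hin=np.array([-148,150.]);peg=np.array([-118,-7.3])
from scipy.optimize import brentq
piv=lambda d:hin+200*np.array([-np.sin(d),-np.cos(d)])
for r in(180,):
    d=brentq(lambda d:np.hypot(*(peg-piv(d)))-r,.5,1.3); u=(peg-piv(d))/r; k=piv(d)+248*u
    print(d,"yaw bar",np.arctan2(u[1],u[0])+yaw,"knobC",k,"knobW",C+(X*k[0]+Y*k[1])/1e3,"door tang")
E
```

```text
clock: 4.78
tcp_pos: [0.587, -0.0346, 0.2728]
orientation: [0.002, -0.009, 1.0, -0.0]
wrist_force: [0.6, 0.9, -2.8]
finger_gap: 0.0198
grip_force: 49.7
[ 0.58696686 -0.03456193  0.27284788] [ 0.59168675  0.89574958 -2.81883605] 0.01975559825860527
0.8366747859507109 yaw bar -0.17088126869138456 knobC [-50.57274507 -16.10711603] knobW [ 0.48253355 -0.0124413 ] door tang
```

View pics/sl.png

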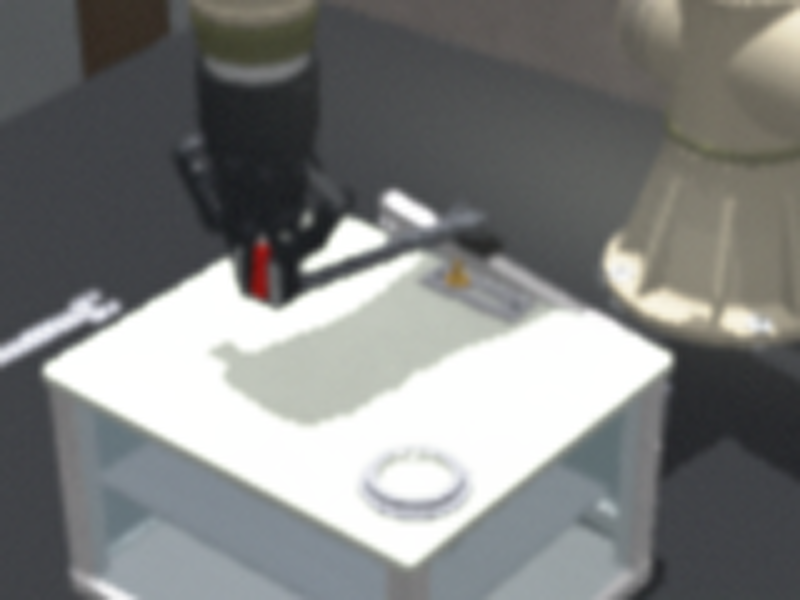

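Knob is held and the bar is raised clear (knob at ≈262,268 in crop, bar rising from the pivot). Lift a little more and swing the door out.

```bash
python3 -m inch '[0.1,0,-0.5,0, 0.15,0,-0.5,0, 0.15,0,-0.5,0, 0,0,0,0, 0,0,0,0]'; python3 -m inch '[0.75,0.134,0,0.0125, 0.75,0.134,0,0.0125, 0.75,0.134,0,0.0125, 0.75,0.134,0,0.0125, 0.75,0.134,0,0.0125]'; python3 -m inch '[0.757,0.089,0,0.0125, 0.757,0.089,0,0.0125, 0.757,0.089,0,0.0125, 0.757,0.089,0,0.0125, 0.757,0.089,0,0.0125]'
```

```text
clock: 5.25
tcp_pos: [0.5823, -0.0345, 0.2851]
orientation: [0.0, -0.009, 1.0, 0.0]
wrist_force: [1.0, 0.9, -3.9]
finger_gap: 0.0199
grip_force: 50.0
clock: 5.67
tcp_pos: [0.5437, -0.0276, 0.2849]
orientation: [-0.0, 0.023, 1.0, -0.0]
wrist_force: [0.5, -1.4, -2.2]
finger_gap: 0.02
grip_force: 49.9
clock: 6.08
tcp_pos: [0.5067, -0.0204, 0.2849]
orientation: [0.0, 0.054, 0.999, 0.0]
wrist_force: [0.7, -1.7, -2.2]
finger_gap: 0.0199
grip_force: 49.8
```

```bash
python3 -m inch '[0.761,0.044,0,0.0125, 0.761,0.044,0,0.0125, 0.761,0.044,0,0.0125, 0.761,0.044,0,0.0125, 0,0,0,0.0125]'; python3 -m inch '[0,0,0,0, 0,0,0,0, 0,0,0,0, 0,0,0,0, 0,0,0,0]'; python3 - <<'E'
from h import *
s=get_state(); a=eyes.read_camera("scene"); b=eyes.read_camera("top")
cv2.imwrite("pics/s2.png",cv2.resize(a[110:230,190:350,::-1],None,fx=5,fy=5,interpolation=cv2.INTER_CUBIC))
cv2.imwrite("pics/t2.png",cv2.resize(b[130:280,190:350,::-1],None,fx=3,fy=3,interpolation=cv2.INTER_CUBIC))
print(s["tcp_pos"],s["joint_pos"])
E
```

```text
clock: 6.5
tcp_pos: [0.4756, -0.0146, 0.285]
orientation: [-0.001, 0.085, 0.996, 0.0]
wrist_force: [-1.4, -1.2, -2.0]
finger_gap: 0.0196
grip_force: 49.5
clock: 6.92
tcp_pos: [0.4774, -0.0151, 0.2845]
orientation: [-0.0, 0.084, 0.996, -0.0]
wrist_force: [-0.3, -1.2, -2.4]
finger_gap: 0.0197
grip_force: 49.5
[ 0.47737719 -0.01513702  0.2845248 ] [-1.99846515e-01  1.14711375e-01 -1.02769330e-01  1.35405405e+00
 -2.32906256e-04 -3.06760257e-02]
```

View pics/s2.png

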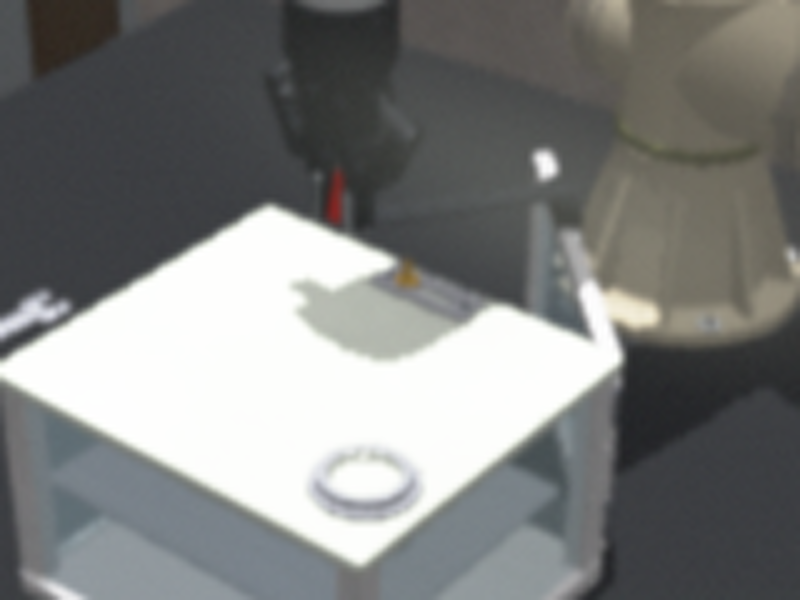

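Door is well open, bar held above the roof with the peg visible at (407,275) and its holed part just in front of it. Lower to just above the peg.

```bash
python3 -m inch '[-0.04,0.05,0.75,0, -0.06,0.05,0.75,0, -0.06,0.05,0.75,0, -0.06,0.04,0.75,0, 0,0,0,0]'; python3 -m inch '[0,0,0,0, 0,0,0,0, 0,0,0,0, 0,0,0,0, 0,0,0,0]'; python3 - <<'E'
from h import *
s=get_state(); a=eyes.read_camera("scene"); b=eyes.read_camera("top")
A=cv2.resize(a[140:200,230:310,::-1],None,fx=8,fy=8,interpolation=cv2.INTER_CUBIC)
cv2.imwrite("pics/s3.png",A); cv2.imwrite("pics/s3raw.png",a[:,:,::-1])
print(s["tcp_pos"])
E
```

```text
clock: 7.43
tcp_pos: [0.4794, -0.0132, 0.253]
orientation: [-0.001, 0.085, 0.996, 0.0]
wrist_force: [2.2, -1.1, 0.8]
finger_gap: 0.0197
grip_force: 50.3
clock: 7.85
tcp_pos: [0.4798, -0.0134, 0.2548]
orientation: [-0.0, 0.085, 0.996, 0.0]
wrist_force: [0.5, -0.4, -0.6]
finger_gap: 0.0198
grip_force: 50.1
[ 0.47975129 -0.0134353   0.25482449]
```

View pics/s3.png

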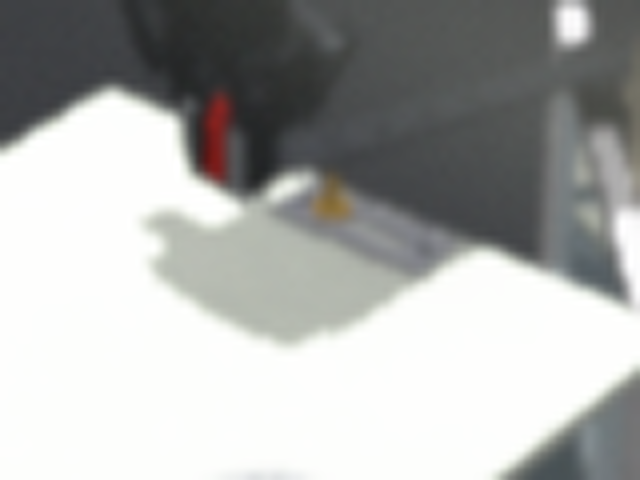

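Peg (≈333,200 in crop) stands right beneath the bar's line, so alignment looks plausible. Feel down gently.

```bash
python3 -m inch '[-0.03,0,0.18,0, -0.03,0,0.18,0, -0.03,0,0.18,0, -0.03,0,0.18,0, 0,0,0,0]'; python3 -m inch '[-0.02,0,0.1,0, 0,0,0,0, -0.02,0,0.1,0, 0,0,0,0, 0,0,0,0]'
```

```text
clock: 8.37
tcp_pos: [0.4814, -0.0136, 0.2474]
orientation: [0.0, 0.085, 0.996, 0.0]
wrist_force: [2.2, 0.5, 1.3]
finger_gap: 0.0202
grip_force: 50.3
clock: 8.78
tcp_pos: [0.4816, -0.0139, 0.2456]
orientation: [0.0, 0.085, 0.996, -0.0]
wrist_force: [2.1, -1.4, 1.8]
finger_gap: 0.0199
grip_force: 50.1
```

```bash
python3 -m inch '[-0.02,0,0.08,0, 0,0,0,0, -0.02,0,0.08,0, 0,0,0,0, 0,0,0,0]'
```

```text
clock: 9.2
tcp_pos: [0.4818, -0.0138, 0.2439]
orientation: [-0.0, 0.085, 0.996, 0.0]
wrist_force: [2.1, -1.2, 2.0]
finger_gap: 0.0197
grip_force: 50.2
```

```bash
python3 -m inch '[-0.02,0,0.08,0, 0,0,0,0, -0.02,0,0.08,0, 0,0,0,0, 0,0,0,0]'
```

```text
clock: 9.62
tcp_pos: [0.482, -0.0139, 0.2423]
orientation: [-0.0, 0.085, 0.996, 0.0]
wrist_force: [0.9, -1.4, 2.2]
finger_gap: 0.02
grip_force: 50.2
```

No peg resistance and already ~3 mm below the tip level. Nudge test sideways and lengthwise to confirm that it is in the hole.

```bash
echo +y;python3 -m inch '[0,0.1,0,0, 0,0.1,0,0, 0,0,0,0, 0,0,0,0, 0,0,0,0]'|grep -E 'tcp|wr'; echo -y; python3 -m inch '[0,-0.1,0,0, 0,-0.1,0,0, 0,-0.1,0,0, 0,-0.1,0,0, 0,0,0,0]'|grep -E 'tcp|wr'; echo 0,+x;python3 -m inch '[0,0.1,0,0, 0,0.1,0,0, 0.1,0,0,0, 0.1,0,0,0, 0,0,0,0]'|grep -E 'tcp|wr'; echo -x;python3 -m inch '[-0.1,0,0,0, -0.1,0,0,0, -0.1,0,0,0, -0.1,0,0,0, 0,0,0,0]'|grep -E 'tcp|wr'; echo 0;python3 -m inch '[0.1,0,0,0, 0.1,0,0,0, 0,0,0,0, 0,0,0,0, 0,0,0,0]'|grep -E 'tcp|wr'
python3 - <<'E'
from h import *
a=eyes.read_camera("scene"); b=eyes.read_camera("top")
g=lambda i:(255*(i/255.)**.5).astype(np.uint8)
A=cv2.resize(g(a[145:190,235:305,::-1]),None,fx=8,fy=8,interpolation=cv2.INTER_CUBIC)
B=cv2.resize(g(b[130:280,190:340,::-1]),None,fx=1.6,fy=1.6); c=np.zeros((600,560,3),np.uint8); c[:360]=A; c[360:,:240]=B
cv2.imwrite("pics/s4.png",c)
E
```

```text
+y
tcp_pos: [0.4824, -0.0119, 0.2423]
wrist_force: [-0.0, -1.1, 2.1]
-y
tcp_pos: [0.4822, -0.016, 0.2425]
wrist_force: [1.8, -1.0, 1.4]
0,+x
tcp_pos: [0.4804, -0.0134, 0.2425]
wrist_force: [1.7, -1.1, 1.7]
-x
tcp_pos: [0.4842, -0.0144, 0.2422]
wrist_force: [1.1, -0.9, 1.4]
0
tcp_pos: [0.4824, -0.0139, 0.2425]
wrist_force: [2.4, -0.0, 1.8]
```

View pics/s4.png

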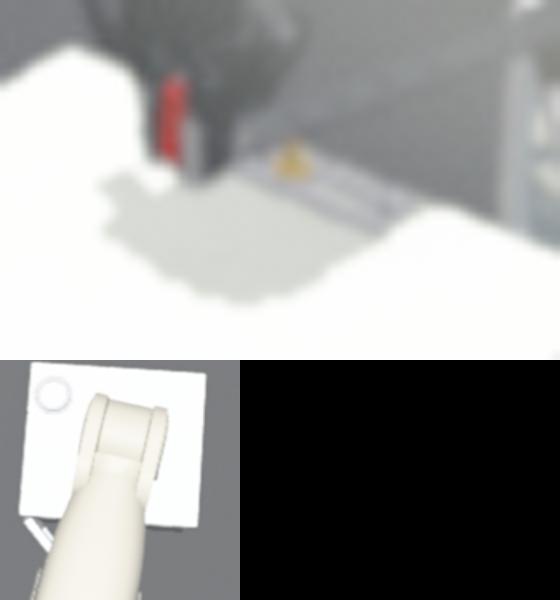

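The peg is still fully visible and the nudges met no resistance, so it is not yet engaged. Measure knob height and bar line in the scene picture.

```bash
python3 - <<'E'
from h import *
def pix(n,P):
    i=eyes.camera_info(n); f=192/np.tan(np.radians(i["fovy"]/2)); q=i["orientation"]
    c=R.from_quat(np.r_[q[1:],q[0]]).inv().apply(np.array(P)-i["xyz"]); return np.array([i["cx"]+f*c[0]/c[2],i["cy"]+f*c[1]/c[2]])
for f in("scene0","now"):
    a=cv2.imread("pics/scene0.png")[:,:,::-1].copy() if f=="scene0" else eyes.read_camera("scene")
    r,b=masks(a); r[:140]=0;r[210:]=0;r[:,:220]=0;r[:,300:]=0;b[:140]=0;b[210:]=0;b[:,:240]=0;b[:,300:]=0
    print(f,[(x[0],x[1],x[2]) for x in blobs(r)],[(x[0],x[1],x[2]) for x in blobs(b)])
cv2.imwrite("pics/now.png",a[:,:,::-1])
print("start knob bottom/top pred",pix("scene",[.5895,-.0335,.213]),pix("scene",[.5895,-.0335,.247]))
s=get_state();z=s["tcp_pos"][2]-.2298
print("now knob pred",pix("scene",[.4815,-.0139,.213+z]),pix("scene",[.484,-.0139,.213+z]))
print("top",pix("scene",[.4815,-.0139,.247+z]))
print("peg base/tip",pix("scene",[.4157,-.0012,.204]),pix("scene",[.4157,-.0012,.2205]))
th=z/.248;u=np.array([np.cos(.171),-np.sin(.171)]);k=np.array([.4830,-.0139]);n=np.array([u[1],-u[0]])*-1
for t in (90,180,210):
  p=k-u*(248-t)/1e3
  for e in(-.011,0,.011): print(t,e,pix("scene",[*(p+n*e),.213+t/1e3*th]).round(1))
# bar contrast profiles along columns right of the gripper
g=a.mean(2)
for c in range(268,296,4): print(c,g[148:172,c].round(0).astype(int))
E
```

```text
scene0 [(np.int32(30), array([232.3 , 175.33]), array([231, 171,   4,   9], dtype=int32))] [(np.int32(7), array([271.  , 165.29]), array([270, 164,   3,   3], dtype=int32))]
now [(np.int32(18), array([256. , 159.5]), array([255, 155,   3,  10], dtype=int32))] [(np.int32(8), array([270.88, 165.12]), array([270, 164,   3,   3], dtype=int32))]
start knob bottom/top pred [232.97144749 182.95263292] [232.55395864 174.43141055]
now knob pred [257.25723034 167.8119838 ] [256.81905784 168.12008162]
top [257.19407113 159.40671099]
peg base/tip [271.23660065 166.22278278] [271.29786432 162.29902513]
90 -0.011 [286.2 153.1]
90 0 [288.4 154.2]
90 0.011 [290.6 155.3]
180 -0.011 [268.9 160.7]
180 0 [271.  161.8]
180 0.011 [273.2 163. ]
210 -0.011 [262.8 163.3]
210 0 [264.9 164.5]
210 0.011 [267.1 165.7]
268 [ 73  67  59  51  50  50  46  45  45  53  62  74  77  77  74  78  98 117
 131 130 136 161 177 181]
272 [ 73  70  65  66  69  72  73  73  75  76  76  74  71  68  74  96 112 109
 111 121 132 133 147 169]
276 [ 81  80  78  79  80  77  76  78  77  76  78  75  70  68  69  72  86 114
 133 134 139 148 141 134]
280 [ 83  83  82  80  81  81  82  84  84  82  75  71  73  73  70  69  70  76
 100 128 134 129 133 140]
284 [ 85  85  85  85  86  87  88  84  81  76  76  76  75  75  74  72  71  68
  70  80 109 135 134 129]
288 [ 87  87  86  89  88  86  85  82  80  80  79  78  77  76  75  74  74  73
  71  70  73  92 142 213]
292 [ 90  91  93  94  93  88  84  84  83  83  81  81  79  79  77  75  75  74
  73  71  71  72  96 170]
```

```bash
for i in 1; do python3 -m inch '[-0.02,0,0.08,0, 0,0,0,0, -0.01,0,0.08,0, 0,0,0,0, 0,0,0,0]'|grep -E 'tcp|wr'; python3 -m inch '[-0.01,0,0.08,0, 0,0,0,0, 0,0,0,0, 0,0,0,0, 0,0,0,0]'|grep -E 'tcp|wr';  done
```

```text
tcp_pos: [0.4827, -0.0138, 0.2408]
wrist_force: [1.0, 0.2, 1.6]
tcp_pos: [0.4826, -0.014, 0.24]
wrist_force: [2.3, -0.5, 1.2]
```

```bash
python3 -m inch '[-0.01,0,0.08,0, 0,0,0,0, 0,0,0,0, 0,0,0,0, 0,0,0,0]'|grep -E 'tcp|wr';python3 -m inch '[-0.01,0,0.08,0, 0,0,0,0, 0,0,0,0, 0,0,0,0, 0,0,0,0]'|grep -E 'tcp|wr'
python3 - <<'E'
from h import *
a=cv2.imread("pics/now.png"); b=cv2.imread("pics/s3raw.png"); c=eyes.read_camera("scene")[:,:,::-1]; cv2.imwrite("pics/now2.png",c)
st=lambda i:cv2.resize(np.clip((i[140:185,240:310].astype(float)-40)*3.2,0,255).astype(np.uint8),None,fx=8,fy=6.5,interpolation=cv2.INTER_CUBIC)
cv2.imwrite("pics/v5.png",np.vstack([st(b),st(c)]))
E
```

```text
tcp_pos: [0.4827, -0.014, 0.2392]
wrist_force: [1.3, -0.4, 2.0]
tcp_pos: [0.4828, -0.014, 0.2384]
wrist_force: [2.0, -0.5, 1.9]
```

View pics/v5.png

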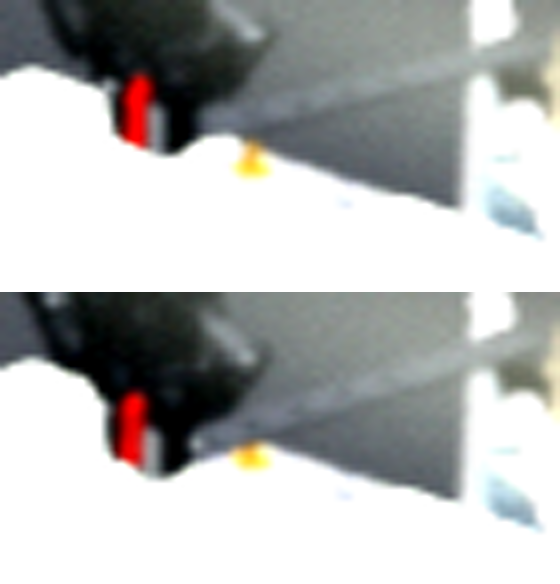

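The stretched views show the bar still slightly above the peg (tip at ≈250,445 just disappearing under the bar's edge): the bar was evidently a bit tilted when I grasped it, so actual tilt is ≈0.08. Keep feeling down.

```bash
python3 -m inch '[0,0,0.08,0, 0,0,0,0, 0,0,0,0, 0,0,0,0, 0,0,0,0]'|grep -E 'tcp|wr';python3 -m inch '[0,0,0.08,0, 0,0,0,0, 0,0,0,0, 0,0,0,0, 0,0,0,0]'|grep -E 'tcp|wr'
```

```text
tcp_pos: [0.4828, -0.014, 0.2376]
wrist_force: [0.9, -1.4, 1.2]
tcp_pos: [0.4829, -0.014, 0.2368]
wrist_force: [2.3, -1.3, 2.5]
```

```bash
python3 -m inch '[0,0,0.08,0, 0,0,0,0, 0,0,0,0, 0,0,0,0, 0,0,0,0]'|grep -E 'tcp|wr';python3 -m inch '[0,0,0.08,0, 0,0,0,0, 0,0,0,0, 0,0,0,0, 0,0,0,0]'|grep -E 'tcp|wr'
```

```text
tcp_pos: [0.4829, -0.014, 0.236]
wrist_force: [2.5, -0.5, 1.1]
tcp_pos: [0.4829, -0.014, 0.2352]
wrist_force: [1.8, -0.9, 3.2]
```

```bash
python3 -m inch '[0,0,0.08,0, 0,0,0,0, 0,0,0,0, 0,0,0,0, 0,0,0,0]'|grep -E 'tcp|wr';python3 -m inch '[0,0,0.08,0, 0,0,0,0, 0,0,0,0, 0,0,0,0, 0,0,0,0]'|grep -E 'tcp|wr'
```

```text
tcp_pos: [0.483, -0.0139, 0.2345]
wrist_force: [2.1, 0.1, 3.0]
tcp_pos: [0.4827, -0.014, 0.2335]
wrist_force: [1.5, -0.6, 1.7]
```

```bash
python3 -m inch '[0,0,0.06,0, 0,0,0,0, 0,0,0,0, 0,0,0,0, 0,0,0,0]'|grep -E 'tcp|wr|gap'
python3 - <<'E'
from h import *
a=[cv2.imread("pics/now.png")[:,:,::-1].copy(),cv2.imread("pics/now2.png")[:,:,::-1].copy(),eyes.read_camera("scene")]
for i in a:
    r,b=masks(i); r[:140]=0;r[210:]=0;r[:,:220]=0;r[:,300:]=0;b[:140]=0;b[210:]=0;b[:,:240]=0;b[:,300:]=0
    print(blobs(r),blobs(b))
E
```

```text
tcp_pos: [0.4827, -0.014, 0.2329]
wrist_force: [2.3, -0.5, 0.2]
finger_gap: 0.02
[(np.int32(18), array([256. , 159.5]), array([255, 155,   3,  10], dtype=int32))] [(np.int32(8), array([270.88, 165.12]), array([270, 164,   3,   3], dtype=int32))]
[(np.int32(18), array([256.  , 160.33]), array([255, 156,   3,  10], dtype=int32))] [(np.int32(9), array([270.67, 165.11]), array([269, 164,   4,   3], dtype=int32))]
[(np.int32(22), array([255.82, 161.36]), array([255, 157,   3,  10], dtype=int32))] [(np.int32(6), array([271. , 165.5]), array([270, 165,   3,   2], dtype=int32))]
```

```bash
echo +y;python3 -m inch '[0,0.1,0,0, 0,0.1,0,0, 0,0,0,0, 0,0,0,0, 0,0,0,0]'|grep -E 'tcp|wr'; echo -y; python3 -m inch '[0,-0.1,0,0, 0,-0.1,0,0, 0,-0.1,0,0, 0,-0.1,0,0, 0,0,0,0]'|grep -E 'tcp|wr'; echo 0;python3 -m inch '[0,0.1,0,0, 0,0.1,0,0, 0,0,0,0, 0,0,0,0, 0,0,0,0]'|grep -E 'tcp|wr'
```

```text
+y
tcp_pos: [0.4831, -0.012, 0.2329]
wrist_force: [0.9, -1.3, 1.9]
-y
tcp_pos: [0.4824, -0.0159, 0.233]
wrist_force: [1.2, 0.8, 1.6]
0
tcp_pos: [0.4828, -0.014, 0.233]
wrist_force: [1.0, -1.1, 1.5]
```

```bash
python3 -m inch '[0,0,0.08,0, 0,0,0,0, 0,0,0,0, 0,0,0,0, 0,0,0,0]'|grep -E 'tcp|wr';python3 -m inch '[0,0,0.08,0, 0,0,0,0, 0,0,0,0, 0,0,0,0, 0,0,0,0]'|grep -E 'tcp|wr'
```

```text
tcp_pos: [0.4829, -0.014, 0.2322]
wrist_force: [1.1, -0.3, 1.7]
tcp_pos: [0.483, -0.014, 0.2314]
wrist_force: [2.8, 0.2, 1.6]
```

```bash
python3 -m inch '[0,0,0.08,0, 0,0,0,0, 0,0,0,0, 0,0,0,0, 0,0,0,0]'|grep -E 'tcp|wr';python3 -m inch '[0,0,0.08,0, 0,0,0,0, 0,0,0,0, 0,0,0,0, 0,0,0,0]'|grep -E 'tcp|wr'
```

```text
tcp_pos: [0.483, -0.014, 0.2306]
wrist_force: [2.3, -1.5, 1.3]
tcp_pos: [0.4829, -0.014, 0.2298]
wrist_force: [2.0, -0.5, 1.5]
```

```bash
python3 - <<'E'
from h import *
c=eyes.read_camera("scene"); g=c.astype(int).mean(2)
r,b=masks(c); r[:140]=0;r[210:]=0;r[:,:220]=0;r[:,300:]=0;b[:140]=0;b[210:]=0;b[:,:240]=0;b[:,300:]=0
print(blobs(r),blobs(b))
for x in (276,282,288,294): print(x,g[146:170,x].round(0).astype(int))
E
```

```text
[(np.int32(23), array([255.78, 162.35]), array([255, 158,   3,  10], dtype=int32))] [(np.int32(4), array([271.25, 165.75]), array([270, 165,   3,   2], dtype=int32))]
276 [ 82  82  82  80  80  78  78  77  77  75  75  77  77  76  77  73  67  70
  87 114 133 134 140 149]
282 [ 85  84  85  83  82  82  83  81  82  81  81  81  80  74  73  71  74  72
  71  70  77  98 123 129]
288 [87 87 87 87 87 87 89 88 84 85 83 79 77 78 77 77 74 74 72 71 72 70 73 94]
294 [89 88 91 91 94 95 94 90 84 82 84 83 83 82 81 79 78 77 77 75 75 72 73 72]
```

```bash
python3 -m inch '[0,0,0.08,0, 0,0,0,0, 0,0,0,0, 0,0,0,0, 0,0,0,0]'|grep -E 'tcp|wr';python3 -m inch '[0,0,0.08,0, 0,0,0,0, 0,0,0,0, 0,0,0,0, 0,0,0,0]'|grep -E 'tcp|wr'
```

```text
tcp_pos: [0.4828, -0.014, 0.229]
wrist_force: [2.6, -0.5, 1.4]
tcp_pos: [0.4829, -0.0139, 0.2282]
wrist_force: [3.0, -0.6, 2.0]
```

```bash
python3 -m inch '[0,0,0.08,0, 0,0,0,0, 0,0,0,0, 0,0,0,0, 0,0,0,0]'|grep -E 'tcp|wr';python3 -m inch '[0,0,0.08,0, 0,0,0,0, 0,0,0,0, 0,0,0,0, 0,0,0,0]'|grep -E 'tcp|wr'
```

```text
tcp_pos: [0.4828, -0.0141, 0.2273]
wrist_force: [2.3, -0.9, 1.6]
tcp_pos: [0.4828, -0.014, 0.2266]
wrist_force: [2.3, -0.9, 1.6]
```

```bash
python3 - <<'E'
from h import *
a=cv2.imread("pics/scene0.png"); b=cv2.imread("pics/top0.png")
c=a[148:192,225:287]; cv2.imwrite("pics/v6.png",np.vstack([cv2.resize(c,None,fx=12,fy=12,interpolation=cv2.INTER_CUBIC)]))
E
```

```text
(no output)
```

View pics/v6.png

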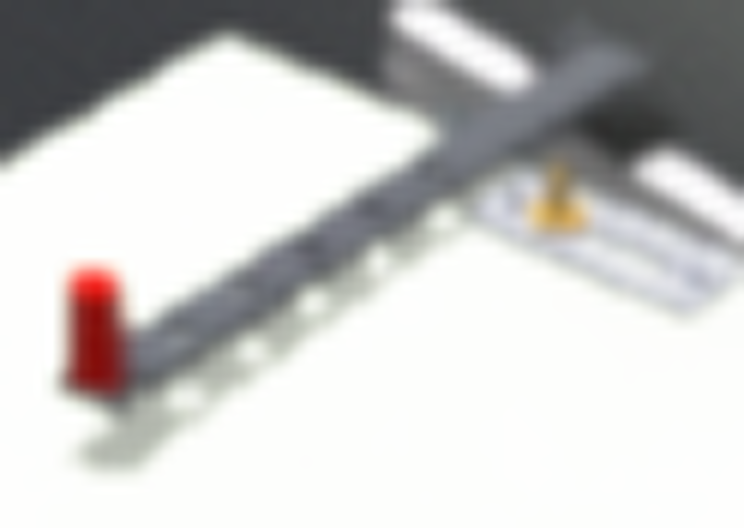

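```bash
python3 - <<'E'
from h import *
for s in [(232.3,171.0),(232.3,171.5),(232.3,172)]: print(cross(s,(273.05,161.25)))
print("bias check peg tip", cross((225+560/12-.46,148+165/12-.46),(260.19,221.86)))
# roof corner check: back-right roof corner? scene (230,35)/12 = roof's back-right ... front-right
print("front right roof corner", onz("scene",(225+230/12-.46,148+33/12-.46),.2))
# shadow-free: bar top near knob base
o=onz("scene",(225+95/12-.46,148+385/12-.46),.2); print(o)
E
python3 -m inch '[0,0.15,0,0, 0,0.15,0,0, 0,0,0,0, 0,0,0,0, 0,0,0,0]'|grep -E 'tcp|wr';  python3 -m inch '[0,-0.15,0,0, 0,-0.15,0,0, 0,-0.15,0,0, 0,-0.15,0,0, 0,0,0,0]'|grep -E 'tcp|wr'; python3 -m inch '[0,0.15,0,0, 0,0.15,0,0, 0,0,0,0, 0,0,0,0, 0,0,0,0]'|grep -E 'tcp|wr'
```

```text
(array([ 0.58730763, -0.03403312,  0.25893072]), np.float64(0.002714975275059874))
(array([ 0.58756933, -0.03400905,  0.25713429]), np.float64(0.002561171114498346))
(array([ 0.58783137, -0.03398494,  0.2553356 ]), np.float64(0.0024071710173118664))
bias check peg tip (array([ 0.41581961, -0.00129832,  0.22472055]), np.float64(0.00046327441820038855))
front right roof corner [ 0.38065472 -0.15681506  0.2       ]
[ 0.56084669 -0.06071554  0.2       ]
tcp_pos: [0.4831, -0.0124, 0.2266]
wrist_force: [0.6, -6.6, 0.9]
tcp_pos: [0.4825, -0.0155, 0.2266]
wrist_force: [2.9, 4.6, 1.5]
tcp_pos: [0.4828, -0.0141, 0.2266]
wrist_force: [0.9, -0.5, 0.9]
```

Resistance on both sides now (−6.6/+4.6 N): the peg is in the hole, lateral centre is right. Press the bar down.

```bash
python3 -m inch '[-0.02,0,0.1,0, 0,0,0,0, 0,0,0.1,0, 0,0,0,0, 0,0,0,0]'|grep -E 'tcp|wr';python3 -m inch '[-0.02,0,0.1,0, 0,0,0,0, 0,0,0.1,0, 0,0,0,0, 0,0,0,0]'|grep -E 'tcp|wr'
```

```text
tcp_pos: [0.4829, -0.0141, 0.2245]
wrist_force: [1.3, -0.1, 1.0]
tcp_pos: [0.4834, -0.014, 0.2226]
wrist_force: [1.8, -0.3, 1.1]
```

```bash
python3 -m inch '[-0.02,0,0.1,0, 0,0,0,0, 0,0,0.1,0, 0,0,0,0, 0,0,0,0]'|grep -E 'tcp|wr';python3 -m inch '[-0.01,0,0.1,0, 0,0,0,0, 0,0,0.1,0, 0,0,0,0, 0,0,0,0]'|grep -E 'tcp|wr'
```

```text
tcp_pos: [0.4836, -0.0142, 0.2206]
wrist_force: [2.0, -0.4, 2.2]
tcp_pos: [0.4835, -0.0141, 0.2185]
wrist_force: [2.0, -0.8, 1.8]
```

```bash
python3 -m inch '[0,0,0.08,0, 0,0,0,0, 0,0,0.08,0, 0,0,0,0, 0,0,0,0]'|grep -E 'tcp|wr';python3 -m inch '[0,0,0.08,0, 0,0,0,0, 0,0,0.0,0, 0,0,0,0, 0,0,0,0]'|grep -E 'tcp|wr'
```

```text
tcp_pos: [0.4835, -0.0141, 0.2169]
wrist_force: [2.3, -1.4, 2.7]
tcp_pos: [0.4835, -0.0141, 0.2165]
wrist_force: [1.0, -0.9, 6.1]
```

```bash
python3 -m inch '[0,0,0.08,0, 0,0,0,0, 0,0,0,0, 0,0,0,0, 0,0,0,0]'|grep -E 'tcp|wr';python3 -m inch '[0,0,0.05,0, 0,0,0,0, 0,0,0.0,0, 0,0,0,0, 0,0,0,0]'|grep -E 'tcp|wr'
```

```text
tcp_pos: [0.4835, -0.0141, 0.2164]
wrist_force: [-1.4, -0.0, 9.9]
tcp_pos: [0.4835, -0.0141, 0.2163]
wrist_force: [-2.1, -0.2, 12.5]
```

Home stop felt at TCP z 0.2165 (force climbing with no motion). Ease the preload, release, retreat.

```bash
python3 -m inch '[0,0,-0.08,0, 0,0,0,0, 0,0,0,0, 0,0,0,0, 0,0,0,0]'|grep -E 'tcp|wr'; python3 -m inch '[0,0,0,0, 0,0,0,0, 0,0,0,0, 0,0,0,0, 0,0,0,0]' 0.2; python3 -m inch '[0,0,0,0, 0,0,0,0, 0,0,0,0, 0,0,0,0, 0,0,0,0]' 0.6
```

```text
tcp_pos: [0.4835, -0.0141, 0.2164]
wrist_force: [-0.6, -0.2, 9.1]
clock: 26.58
tcp_pos: [0.4832, -0.014, 0.2152]
orientation: [-0.001, 0.085, 0.996, 0.0]
wrist_force: [-0.1, 0.6, -0.4]
finger_gap: 0.051
grip_force: 0.0
clock: 27.0
tcp_pos: [0.4836, -0.0141, 0.2157]
orientation: [0.0, 0.085, 0.996, 0.0]
wrist_force: [-0.0, -0.2, -0.0]
finger_gap: 0.0683
grip_force: 0.0
```

```bash
python3 -m inch '[0,0,-0.8,0, 0,0,-0.8,0, 0,0,-1.5,0, 0,0,-2.5,0, 0,0,-3.0,0]'|grep -E 'tcp|wr'; python3 -m inch '[0,3.8,0,0, 0,3.8,0,0, 0,3.8,0,0, 0,3.8,0,0, 0,3.8,0,0]'|grep -E 'tcp|wr'; python3 -m inch '[0,3.8,0,0, 0,3.8,0,0, 0,3.8,0,0, 0,3.8,0,0, 0,0,0,0]'|grep -E 'tcp|wr'
python3 - <<'E'
from h import *
a=eyes.read_camera("scene");b=eyes.read_camera("top")
z=lambda i,f:cv2.resize(i[:,:,::-1],None,fx=f,fy=f,interpolation=cv2.INTER_CUBIC)
A=z(a[140:192,228:318],8.8); B=z(b[205:265,200:310],6.5)[:, :]
w=792; c=np.zeros((600,w,3),np.uint8); A=cv2.resize(A,(430,250)); B=z(b[150:270,195:320],2.8)
A=z(a[145:190,235:315],7); c[:A.shape[0],:A.shape[1]]=A; h=600-A.shape[0]; B=B[-h:]; c[A.shape[0]:A.shape[0]+len(B),:B.shape[1]]=B
cv2.imwrite("pics/end.png",c); cv2.imwrite("pics/endt.png",b[:,:,::-1]); cv2.imwrite("pics/ends.png",a[:,:,::-1])
E
```

```text
tcp_pos: [0.4827, -0.014, 0.3022]
wrist_force: [0.6, 0.2, 0.6]
tcp_pos: [0.5158, 0.1749, 0.3031]
wrist_force: [0.4, -0.4, 1.4]
tcp_pos: [0.5414, 0.329, 0.3009]
wrist_force: [-1.4, -0.9, -0.8]
```

View pics/end.png

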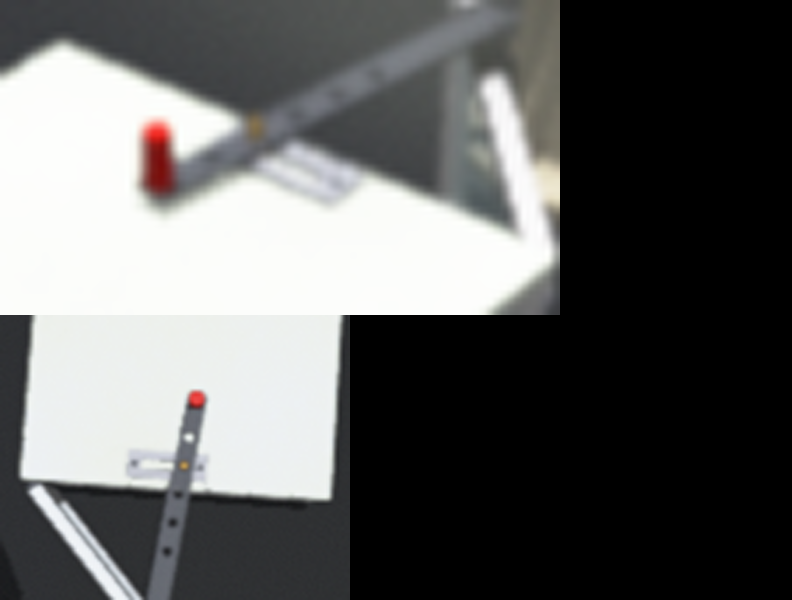

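The brass peg shows through the second hole from the knob (184,465; the first hole is the white dot at 189,437). The bar lies low with its shadow tight against it, and the door is held open. Handing in.

```bash
python3 -c "
from workcell import env
print(env.hand_in())"
```

```text
the job is handed in; nothing more can be done
None
```

The door is propped open on the stay: the brass peg stands through the second hole from the knob, the bar was pressed down to its stop and let go, and the job is handed in.

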